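# Close and lock the battery bay of a handheld oscilloscope

## Task

The handheld oscilloscope lies face down on the bench with its battery bay open. Slide the grey cover along its rails until it is fully home over the battery, and only then push the red-knobbed bolt all the way in behind the cover to lock it. Leave the other things on the bench where they lie.

Things in the scene. Friction and masses are not known exactly. Their poses are not given: they have to be found in the camera images.
- case: handheld oscilloscope, face down, black with orange corners, 240 x 144 x 50 mm (x, y, z); it does not move. Origin: centre of its underside, at bench height; z up. Open battery bay in its back: x -95 to -5 mm, y -35 to 35 mm, blue battery inside below the cover. Cover rails along x at y = -49 and 49 mm, 57 mm high above the bench; gap in the +y rail at x 7 to 33 mm for the bolt
- cover (a joint): slide of the grey cover along the case's x axis, m: 0 = fully home over the bay, at a hard stop; grows as it opens towards the case's +x, to 0.095. Starts 0.04 or more open. About 3 N of friction plus 12 N per m/s damping; stays where it is left, no spring or click
- cover_rib (a point): centre of the white push rib across the middle of the grey cover, moving with it, 63 mm above the bench. Rib 10 mm (case x) by 60 mm (y), standing 55 to 71 mm above the bench on the cover plate, which is 110 (x) x 90 (y) x 4 mm, centred on the rib, top at 55 mm. Cover home: rib at case x = -50, y = 0 mm. Axes as the case's
- bolt (a joint): slide of the locking bolt along the case's y axis, m: 0 = withdrawn (unlocked), 0.020 = fully in, at a hard stop; grows as it moves to the case's -y, in behind the trailing edge of the closed cover. Starts under 0.005. About 2 N of friction plus 12 N per m/s damping; stays where it is left, no spring or click
- bolt_knob (a point): centre of the bolt's red knob, moving with it, 62.5 mm above the bench. Knob 22 mm (case x) by 10 mm (y), standing 55 to 71 mm above the bench on a 5 mm steel tongue. At case x = 20 mm; y = 60 mm withdrawn, 40 mm fully in. Outside it (to +y) the case's back, 50 mm high, is bare to its edge at y = 75 mm. Axes as the case's
- multimeter: bystander: orange multimeter lying on its back, 170 x 84 x 38 mm, near the case's -y side; origin at the centre of its underside
- screwdriver: bystander: screwdriver with a red handle, 190 mm long, lying beyond the case's +x end; origin under its middle
- board: bystander: green circuit board, 110 x 70 mm, 20 mm high with its parts, lying beyond the case's +y side (the bolt's side); origin at the centre of its underside
- tape: bystander: yellow roll of tape lying flat, 80 mm diameter, 20 mm high; origin at the centre of its underside

How it is judged:
By the outcome, as a careful person would: the job done as asked, in the order asked, and still so for the second after the job is handed in, with the robot touching nothing.
It also fails if it takes over 38 s, if anything falls off the work surface, if the arm or the gripper's body presses on something with over 40 N, if the wrist force passes 120 N, or if a joint passes its speed limit or range.

## Robot

A 6-joint arm with a two-finger parallel gripper is mounted at the origin on the work surface. World frame = base frame: x ahead of the robot, y to its left, z up, the work surface at z = 0. Lengths are in m, angles in rad, forces in N, time in s.
With the tool pointing down it reaches from about 0.35 to 0.975 m from the base axis. Payload 4.9 kg.
Tool frame: the origin (TCP) lies between the finger pads; the fingertips stand 17 mm ahead of it and the grasp point (between the pads) lies 2 mm behind it (manip.nose_length is the distance from the TCP to the fingertips, in m); z points along the fingers, y is the line along which they close (so a half turn about z gives the same grasp; the last joint's range is limited). The gripper opens to 85 mm and grips with 20 to 120 N. Pads are 22 mm wide; open, the fingers measure 114 mm over their backs; the gripper's body (76 mm by 85 mm) begins 54 mm behind the grasp point. The pads swing forward as they close: fully open they stand 13 mm farther back than shut.
Start: joints at [1.113, 0.053, 1.613, -0, 1.476, -0.119], TCP at [0.208, 0.589, 0.248] pointing down, gripper open.
Joint ranges: [-3.01, 3.01], [-1.01, 2.22], [0.06, 2.58], [-1.02, 4.17], [0.09, 2.62], [-3.14, 3.14]. Speed limits (rad/s): [2.57, 2.57, 3.14, 3.14, 3.14, 3.14].

## Interface

Orientations are given as a unit quaternion [w, x, y, z].
In Python, from plant import manip gives the robot as it stands. The module is installed in compiled form; this text tells all that it offers.
- The arm moves only by the tool apply_moves, never from a script. Its argument "moves" is a list of rows, each a list of 3 entries, a list of its own where there are three numbers: the turn, a rotation vector about the tool's x, y, z in rad, then the shift along the tool's x, y, z in cm, then the closure, from -1 (fully open) to 1 (shut), so that 0 is half open. A call has 1 to 20 rows; each row is the pose to reach, as a shift and turn from the pose commanded when the call began, along the tool's axes at that moment; what a row does not reach only later rows make up. A row lasts 1/10 s, in which the tool goes at most 50 mm and 8.59 degrees, less where a joint would pass 70% of its speed; a pose out of reach is approached as far as the arm can. A call with a gripper value outside its range is refused whole. The fingers move at their own pace and stop on an object; the grip force is fixed at half the most. Time passes only in rows, so rows that repeat a pose let the fingers close. It gives the time, the measured TCP pose, the force, the opening and the grip force at its end, in the units of the state.
- manip.state(): the state, without advancing time (a new reading comes with each control period).
- manip.grab_frame(name): name is "scene" or "top" or "wrist"; returns a dict with "image" (400x640x3 uint8, red, green, blue), "K" (3x3 intrinsics, pixels), "rvec" (rotation vector, rad) and "tvec" (3), from world to camera coordinates, as OpenCV has them. Camera axes: x right, y down, z forward; pixel columns grow to the right and rows downward; lengths in m; the calibration is good to about 2 mm. The wrist camera is an equidistant fisheye: a pixel r from the principal point sees the ray r / f radians off the axis. A picture is of the moment at which its call begins. There is no depth.
- manip.job_done(): hands the job in; it is judged then, once.
Trained networks look in a picture, given as the dict that the camera call returned (one of the last four; its "shot" number tells which), for a name from the list of things; names that differ only in an ending like _2 or _b are one class to them, and where a whole thing is asked for, a point or a joint stands for the part that bears it (a point fixed in the world has none). Each returns a list of dicts, best first, with "score" (0 to 1); they miss things now and then, are a little off and sometimes report something else, mostly with a low value. They report only what shows in the picture. A call takes as long as a camera call.
- manip.look_for(picture, label): "location" ([x, y, z] in m, in the coordinates of the camera as it stood for that picture, good to about 4 mm: the middle of the surface that is visible of it).
- manip.silhouettes(picture, label): "pixels" (400x640 bool, what is visible of it).
- manip.spot_point(picture, label): "location" ([x, y, z] in m, in the coordinates of the camera as it stood for that picture, good to about 4 mm: a listed point, or the origin of a listed thing).
The state is a dict: "time": time; "joint_pos": joint angles; "joint_vel": joint speeds; "joint_efforts": joint torques, N m; "tool_pos": TCP position; "tool_rot": TCP orientation; "contact_force": force on the tool from outside, world axes, zero at the start; "ft_torque": the same for the moment, N m; "gripper_width": opening from 0.0 (shut) to 1.0 (fully open); "grasp_force": force on a finger pad.
Only numpy, scipy, OpenCV 4.12 (cv2) and the standard library are available. Lean on these libraries where they do the work, as an engineer would, in place of code of your own. Each camera call takes 0.05 s, during which the arm holds its last target. There are 200 camera calls.

## Working session

There is one attempt and no reset: what is moved stays moved. The work goes in short steps, Python scripts to look and compute and a tool call to move; the robot and the scene stay as the last step left them, time stands still between calls to the robot, and variables do not carry over. Pictures are saved under pics/ and viewed, at most 10 in all, crops included, and the job is handed in when it is done.

Besides the shell and the picture viewer there is one more tool, called after "Request:" as name(argument=value, ...) on one line, values as JSON. apply_moves: Moves the arm, as the interface text tells. Its arguments: {"type":"object","properties":{"moves":{"type":"array"}},"required":["moves"]}

```bash
mkdir -p pics; cat > h.py <<'E'
import numpy as np, cv2
from plant import manip
from scipy.spatial.transform import Rotation as R
def cam2w(f,p):
    M=cv2.Rodrigues(np.array(f["rvec"],float))[0]
    return M.T@(np.array(p)-np.array(f["tvec"]).ravel())
def tool():
    s=manip.state(); q=s["tool_rot"]; return np.array(s["tool_pos"]),R.from_quat([q[1],q[2],q[3],q[0]])
E
python3 - <<'E'
from h import *
for n in ("top","scene"):
    f=manip.grab_frame(n); cv2.imwrite(f"pics/{n}0.png",f["image"][:,:,::-1])
    for l in ("case","cover_rib","bolt_knob","multimeter","screwdriver","board","tape"):
        r=manip.spot_point(f,l)
        print(n,l,[(round(d["score"],2),cam2w(f,d["location"]).round(4).tolist()) for d in r[:2]])
p,r=tool(); print(p,r.as_matrix().round(3),manip.state()["time"])
E
```

```text
top case [(0.83, [0.5382, -0.046, 0.0032]), (0.42, [0.6993, -0.1649, -0.0012])]
top cover_rib [(0.57, [0.5571, -0.0604, 0.0645])]
top bolt_knob [(0.48, [0.5883, -0.0133, 0.064])]
top multimeter [(0.69, [0.4482, -0.1812, -0.0007]), (0.62, [0.5381, -0.0469, 0.0004])]
top screwdriver [(0.72, [0.7001, -0.1652, -0.0011])]
top board [(0.88, [0.6196, 0.1301, -0.0009])]
top tape [(0.63, [0.4474, -0.1845, -0.0024]), (0.58, [0.7991, -0.0091, -0.0033])]
scene case [(0.65, [0.5357, -0.0424, 0.0015])]
scene cover_rib [(0.87, [0.5562, -0.0582, 0.0613])]
scene bolt_knob [(0.59, [0.5839, -0.0076, 0.0668])]
scene multimeter [(0.72, [0.4492, -0.1787, 0.005])]
scene screwdriver [(0.81, [0.7038, -0.1648, 0.005]), (0.42, [0.7943, -0.0152, 0.004])]
scene board [(0.95, [0.6225, 0.135, -0.0013])]
scene tape []
[0.20772801 0.58946481 0.24831538] [[-0.943  0.332  0.   ]
 [ 0.332  0.943  0.   ]
 [ 0.     0.    -1.   ]] 0.8
```

View pics/top0.png

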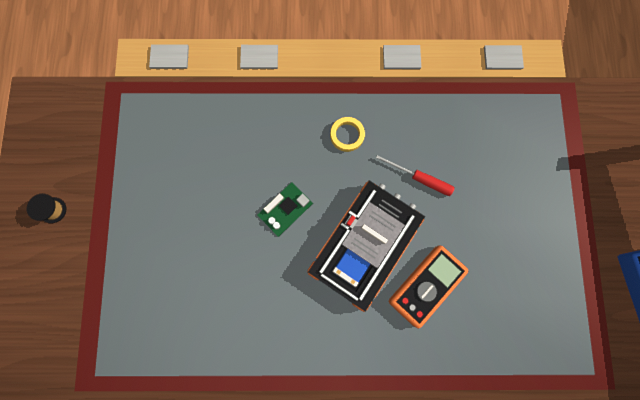

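The top view shows the case at about (365,245), with its +x end up and right. The cover is half open, with the rib near (373,233) and the red knob near (350,220). The board lies at (285,210), clear on the bolt side. Next I need the yaw from the rails.

```bash
python3 - <<'E'
from h import *
f=manip.grab_frame("top"); K=np.array(f["K"]); M=cv2.Rodrigues(np.array(f["rvec"],float))[0]; t=np.array(f["tvec"]).ravel()
C=-M.T@t
def unp(uv,z):
    d=(M.T@np.linalg.inv(K)@np.c_[uv,np.ones(len(uv))].T).T
    return C+d*((z-C[2])/d[:,2])[:,None]
im=f["image"].astype(int); m=manip.silhouettes(f,"case")[0]["pixels"]
print("C",C,m.sum())
m=cv2.morphologyEx(m.astype(np.uint8),cv2.MORPH_CLOSE,np.ones((9,9)))
def rep(mask,z,n):
    v,u=np.nonzero(mask); P=unp(np.c_[u,v],z)[:,:2]
    c,s,a=cv2.minAreaRect((P*1000).astype(np.float32)); print(n,len(P),c,s,a,P.mean(0))
    return P
rep(m,.05,"case")
w=(im.min(2)>200)&(m>0); n,l,st,ce=cv2.connectedComponentsWithStats(w.astype(np.uint8),connectivity=8)
for i in range(1,n):
    if st[i,4]>12: P=rep(l==i,.057,"white%d"%i); print(ce[i],np.degrees(np.arctan2(*np.linalg.svd(P-P.mean(0))[2][0][::-1])))
red=(im[...,0]>140)&(im[...,1]<70)&(im[...,2]<70)&(cv2.dilate(m,np.ones((5,5)))>0)
rep(red,.071,"red")
cv2.imwrite("pics/crop.png",cv2.resize(f["image"][165:325,290:440,::-1],None,fx=3.7,fy=3.7,interpolation=cv2.INTER_CUBIC))
E
```

```text
C [0.46839611 0.07393886 0.9075988 ] 8019
case 8026 (539.6959228515625, -47.31829833984375) (152.23056030273438, 254.7141571044922) 55.2193717956543 [ 0.53623567 -0.04652485]
white2 85 (621.6314086914062, -44.265167236328125) (19.2515869140625, 73.20289611816406) 41.001853942871094 [ 0.62007579 -0.04171468]
[363.38823529 204.95294118] 138.77007368771243
white5 236 (510.48443603515625, -88.39519500732422) (4.960594177246094, 207.4049072265625) 55.820579528808594 [ 0.5072991  -0.08616466]
[385.82627119 258.15677966] 145.8646193072719
white6 110 (558.9633178710938, -64.11973571777344) (59.20043182373047, 7.779937744140625) 55.68560028076172 [ 0.55884456 -0.06419595]
[374.77272727 233.37272727] -124.16814832709355
white8 110 (522.4522094726562, 21.559791564941406) (4.603074073791504, 104.94519805908203) 55.65023422241211 [0.52012284 0.02351348]
[333.55454545 251.9       ] 146.0395599534844
white10 55 (469.07562255859375, -0.11549758911132812) (25.041732788085938, 8.888606071472168) 54.498653411865234 [ 4.69050724e-01 -2.60846426e-04]
[345.34545455 276.56363636] -125.1779378647509
white11 79 (448.8014221191406, 12.87393569946289) (88.32575988769531, 3.587993621826172) 55.742488861083984 [0.44841653 0.01233843]
[339.4556962  286.75949367] -124.24252629356393
red 33 (585.4439086914062, -11.307392120361328) (7.515743255615234, 18.29490089416504) 52.55832290649414 [ 0.58564179 -0.0116099 ]
```

View pics/crop.png

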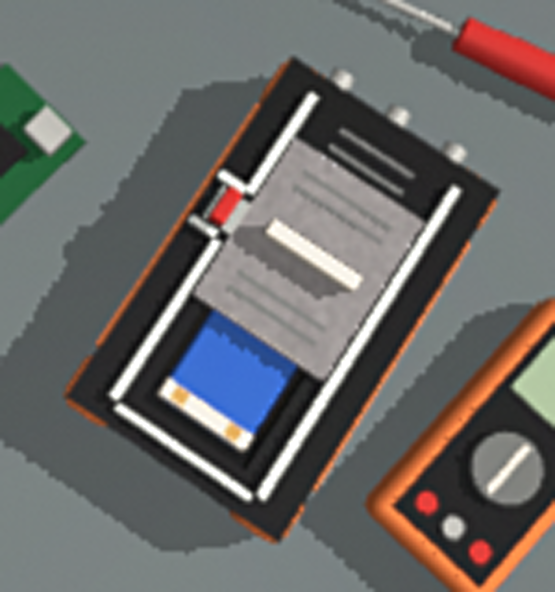

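Request:
apply_moves(moves=[[[0,0,0.258],[-57.9,-50.4,10],1],[[0,0,0.258],[-57.9,-50.4,10],1],[[0,0,0.258],[-57.9,-50.4,10],1],[[0,0,0.258],[-57.9,-50.4,10],1],[[0,0,0.258],[-57.9,-50.4,10],1],[[0,0,0.258],[-57.9,-50.4,10],1],[[0,0,0.258],[-57.9,-50.4,10],1],[[0,0,0.258],[-57.9,-50.4,10],1],[[0,0,0.258],[-57.9,-50.4,10],1],[[0,0,0.258],[-57.9,-50.4,10],1],[[0,0,0.258],[-57.9,-50.4,10],1],[[0,0,0.258],[-57.9,-50.4,10],1],[[0,0,0.258],[-57.9,-50.4,10],1],[[0,0,0.258],[-57.9,-50.4,10],1],[[0,0,0.258],[-57.9,-50.4,10],1],[[0,0,0.258],[-57.9,-50.4,10],1],[[0,0,0.258],[-57.9,-50.4,10],1],[[0,0,0.258],[-57.9,-50.4,10],1],[[0,0,0.258],[-57.9,-50.4,10],1]])

```text
time: 2.8
tool_pos: [0.5859, -0.0774, 0.1484]
tool_rot: [-0.0, 0.294, 0.956, 0.0]
contact_force: [0.0, -0.7, -0.1]
gripper_width: -0.0
grasp_force: 0.0
```

```bash
python3 - <<'E'
from h import *
p,r=tool(); print(p,r.as_matrix().round(3),manip.state()["time"])
f=manip.grab_frame("wrist"); cv2.imwrite("pics/w1.png",f["image"][:,:,::-1])
for l in ("cover_rib","bolt_knob","case"):
    for d in manip.spot_point(f,l)[:2]:
        w=cam2w(f,d["location"]); print(l,d["score"],w.round(4),"tool cm",(r.inv().apply(w-p)*100).round(2))
E
```

```text
[ 0.58592784 -0.07737735  0.14836799] [[-0.828  0.561 -0.   ]
 [ 0.561  0.828  0.   ]
 [ 0.     0.    -1.   ]] 2.8
cover_rib 0.91 [ 0.5579 -0.0628  0.061 ] tool cm [ 3.14 -0.37  8.74]
bolt_knob 0.56 [ 0.5893 -0.0112  0.0654] tool cm [3.43 5.67 8.3 ]
case 0.61 [ 5.388e-01 -4.350e-02 -4.000e-04] tool cm [ 5.79  0.16 14.88]
```

View pics/w1.png

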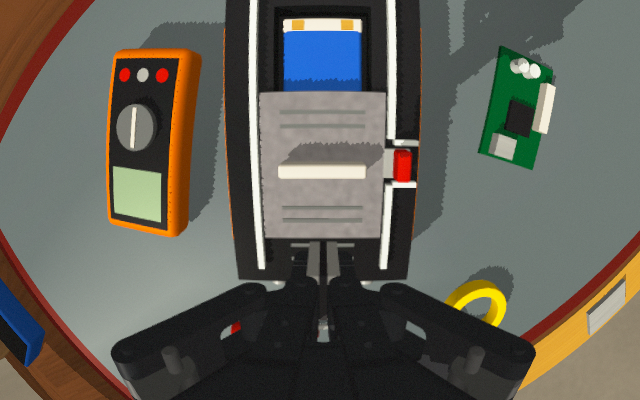

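The wrist view shows the case square to the tool. The rib is at (322,171) straight ahead, the knob at (402,165), and the fingers are clear behind the rib. I'll descend and push.

Request:
apply_moves(moves=[[[0,0,0],[0,-0.2,4],1],[[0,0,0],[0,-0.2,6],1],[[0,0,0],[0,-0.2,7.1],1],[[0,0,0],[0,-0.2,7.1],1],[[0,0,0],[1,-0.2,7.1],1],[[0,0,0],[2,-0.2,7.1],1],[[0,0,0],[3,-0.2,7.1],1],[[0,0,0],[4,-0.2,7.1],1],[[0,0,0],[5,-0.2,7.1],1],[[0,0,0],[6,-0.2,7.1],1],[[0,0,0],[7,-0.2,7.1],1],[[0,0,0],[7.5,-0.2,7.1],1],[[0,0,0],[8,-0.2,7.1],1],[[0,0,0],[8.3,-0.2,7.1],1],[[0,0,0],[8.3,-0.2,7.1],1]])

```text
time: 4.5
tool_pos: [0.5156, -0.0329, 0.0768]
tool_rot: [-0.001, 0.294, 0.956, 0.0]
contact_force: [1.7, -1.6, 1.5]
gripper_width: -0.004
grasp_force: 0.7
```

```bash
cat > look.py <<'E'
import sys
from h import *
p,r=tool(); s=manip.state(); print(p,s["contact_force"],s["time"])
for n in sys.argv[2:]:
  f=manip.grab_frame(n); cv2.imwrite(f"pics/{n}_{sys.argv[1]}.png",f["image"][:,:,::-1])
  for l in ("cover_rib","bolt_knob"):
    for d in manip.spot_point(f,l)[:1]:
        w=cam2w(f,d["location"]); c=w[:2]-[.537,-.045]; print(n,l,d["score"],w.round(4),"case",(c@[.827,-.562]).round(4),(c@[.562,.827]).round(4),"tool cm",(r.inv().apply(w-p)*100).round(2))
E
python3 look.py 2 wrist top
```

```text
[ 0.51561569 -0.03294052  0.0767536 ] [ 1.73495077 -1.59362822  1.54929533] 4.5
wrist cover_rib 0.59 [ 0.5025 -0.0223  0.0587] case -0.0412 -0.0006 tool cm [1.67 0.14 1.81]
wrist bolt_knob 0.75 [ 0.5864 -0.0103  0.0631] case 0.0213 0.0565 tool cm [-4.58  5.85  1.35]
top cover_rib 0.81 [ 0.5026 -0.0246  0.0609] case -0.04 -0.0025 tool cm [ 1.55 -0.04  1.59]
```

The cover is following and about 1 cm remains.

Request:
apply_moves(moves=[[[0,0,0],[0.3,0,0],1],[[0,0,0],[0.5,0,0],1],[[0,0,0],[0.7,0,0],1],[[0,0,0],[0.8,0,0],1],[[0,0,0],[0.8,0,0],1]])

```text
time: 5.3
tool_pos: [0.5096, -0.0288, 0.0773]
tool_rot: [-0.0, 0.294, 0.956, -0.0]
contact_force: [1.6, -2.1, -0.8]
gripper_width: -0.002
grasp_force: 1.0
```

Request:
apply_moves(moves=[[[0,0,0],[0.1,0,0],1],[[0,0,0],[0.2,0,0],1],[[0,0,0],[0.2,0,0],1]])

```text
time: 5.6
tool_pos: [0.5095, -0.0286, 0.0776]
tool_rot: [0.002, 0.294, 0.956, -0.0]
contact_force: [6.4, -4.4, -5.4]
gripper_width: 0.001
grasp_force: 4.0
```

Request:
apply_moves(moves=[[[0,0,0],[0.1,0,0],1],[[0,0,0],[0.2,0,0],1],[[0,0,0],[0.2,0,0],1]])

```text
time: 5.9
tool_pos: [0.5093, -0.0284, 0.0778]
tool_rot: [0.005, 0.294, 0.956, -0.001]
contact_force: [11.3, -8.9, -10.4]
gripper_width: -0.004
grasp_force: 7.2
```

The force rose to about 14 N with no motion and the geometry matches (rib at case x ≈ -50), so this is the hard stop. I'll back off and move above the outside of the knob.

Request:
apply_moves(moves=[[[0,0,0],[-1.2,0,0],1],[[0,0,0],[-1.5,0,-3],1],[[0,0,0],[-1.5,0,-5],1],[[0,0,0],[-5.7,4,-5],1],[[0,0,0],[-5.7,9.3,-5],1],[[0,0,0],[-5.7,9.3,-5],1],[[0,0,0],[-5.7,9.3,-5],1],[[0,0,0],[-5.7,9.3,-5],1]])

```text
time: 6.7
tool_pos: [0.6051, 0.0182, 0.1267]
tool_rot: [-0.001, 0.294, 0.956, -0.0]
contact_force: [-0.7, 0.0, -0.7]
gripper_width: -0.004
grasp_force: 0.0
```

```bash
python3 look.py 3 wrist top
```

```text
[0.60507381 0.01815963 0.12665174] [-0.71079008  0.01006027 -0.73107312] 6.7
wrist cover_rib 0.94 [ 0.4994 -0.0163  0.0595] case -0.0472 0.0026 tool cm [ 6.79 -8.78  6.74]
wrist bolt_knob 0.61 [ 0.5882 -0.0144  0.0668] case 0.0252 0.0541 tool cm [-0.45 -3.63  5.99]
top bolt_knob 0.44 [ 0.5864 -0.0113  0.0619] case 0.022 0.0556 tool cm [-0.13 -3.48  6.48]
```

View pics/wrist_3.png

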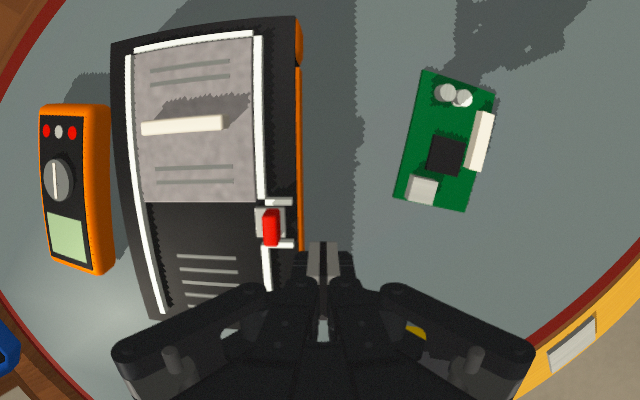

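The picture shows the cover flush with the end rail, with its trailing edge at (200,202), clear of the bolt gap. The rib to knob distance along x is 70 mm, as it should be, so the cover is home. The knob is at (271,227). I'll descend beside it and push towards -y.

Request:
apply_moves(moves=[[[0,0,0],[-0.2,0,3],1],[[0,0,0],[-0.2,0,4.9],1],[[0,0,0],[-0.2,0,4.9],1],[[0,0,0],[-0.2,-0.6,4.9],1],[[0,0,0],[-0.2,-1.2,4.9],1],[[0,0,0],[-0.2,-1.7,4.9],1],[[0,0,0],[-0.2,-2.2,4.9],1],[[0,0,0],[-0.2,-2.7,4.9],1],[[0,0,0],[-0.2,-2.7,4.9],1]])

```text
time: 7.9
tool_pos: [0.593, -0.0058, 0.0794]
tool_rot: [0.001, 0.294, 0.956, 0.0]
contact_force: [1.9, 0.3, 2.3]
gripper_width: 0.001
grasp_force: 0.8
```

Request:
apply_moves(moves=[[[0,0,0],[0,-0.3,0],1],[[0,0,0],[0,-0.5,0],1],[[0,0,0],[0,-0.5,0],1]])

```text
time: 8.2
tool_pos: [0.5899, -0.0095, 0.0786]
tool_rot: [0.0, 0.294, 0.956, 0.0]
contact_force: [1.9, 2.0, 3.0]
gripper_width: 0.001
grasp_force: 1.4
```

```bash
python3 look.py 4 wrist top scene
```

```text
[ 0.58989589 -0.00947705  0.07864303] [1.90616444 2.04349566 2.95748936] 8.2
wrist cover_rib 0.73 [ 0.4975 -0.0184  0.0601] case -0.0476 -0.0002 tool cm [ 7.14 -5.93  1.85]
wrist bolt_knob 0.61 [ 0.578  -0.0202  0.0623] case 0.02 0.0435 tool cm [ 0.38 -1.56  1.64]
scene cover_rib 0.9 [ 0.4971 -0.0178  0.0613] case -0.0483 0.0001 tool cm [ 7.22 -5.9   1.73]
scene bolt_knob 0.45 [ 0.5746 -0.0193  0.0677] case 0.0166 0.0424 tool cm [ 0.72 -1.68  1.1 ]
```

Request:
apply_moves(moves=[[[0,0,0],[0,-0.2,0],1],[[0,0,0],[0,-0.3,0],1],[[0,0,0],[0,-0.3,0],1]])

```text
time: 8.95
tool_pos: [0.5887, -0.0108, 0.0784]
tool_rot: [0.001, 0.294, 0.956, 0.002]
contact_force: [4.9, 4.8, 0.6]
gripper_width: 0.002
grasp_force: 3.5
```

Request:
apply_moves(moves=[[[0,0,0],[0,-0.2,0],1],[[0,0,0],[0,-0.3,0],1],[[0,0,0],[0,-0.3,0],1]])

```text
time: 9.25
tool_pos: [0.5884, -0.0113, 0.0786]
tool_rot: [0.002, 0.294, 0.956, 0.004]
contact_force: [11.1, 12.3, -1.9]
gripper_width: -0.001
grasp_force: 6.9
```

Request:
apply_moves(moves=[[[0,0,0],[0,-0.2,0],1],[[0,0,0],[0,-0.2,0],1]])

```text
time: 9.45
tool_pos: [0.5881, -0.0116, 0.0787]
tool_rot: [0.003, 0.294, 0.956, 0.006]
contact_force: [13.7, 16.3, -3.1]
gripper_width: -0.001
grasp_force: 9.2
```

The force is 21 N with no motion, so the bolt is at its hard stop. I'll retreat and verify.

Request:
apply_moves(moves=[[[0,0,0],[0,1.5,0],1],[[0,0,0],[0,3,0],1],[[0,0,0],[0,3,-3],1],[[0,0,0],[-4,4,-6],1],[[0,0,0],[-4,4,-8],1],[[0,0,0],[-4,4,-8],1],[[0,0,0],[-4,4,-8],1]])

```text
time: 10.15
tool_pos: [0.6402, -0.0052, 0.1574]
tool_rot: [-0.001, 0.294, 0.956, -0.0]
contact_force: [-0.8, 0.0, -0.1]
gripper_width: 0.001
grasp_force: 0.0
```

```bash
python3 look.py 5 wrist top scene
```

```text
[ 0.64020556 -0.00520935  0.15743388] [-0.77253316  0.04087649 -0.05992213] 10.15
wrist cover_rib 0.87 [ 0.4984 -0.0174  0.0603] case -0.0474 0.0012 tool cm [11.03 -8.96  9.74]
wrist bolt_knob 0.86 [ 0.5788 -0.0224  0.0635] case 0.0219 0.0422 tool cm [ 4.1  -4.86  9.4 ]
scene cover_rib 0.87 [ 0.4957 -0.0175  0.065 ] case -0.0496 -0.0005 tool cm [11.25 -9.13  9.27]
```

View pics/wrist_5.png

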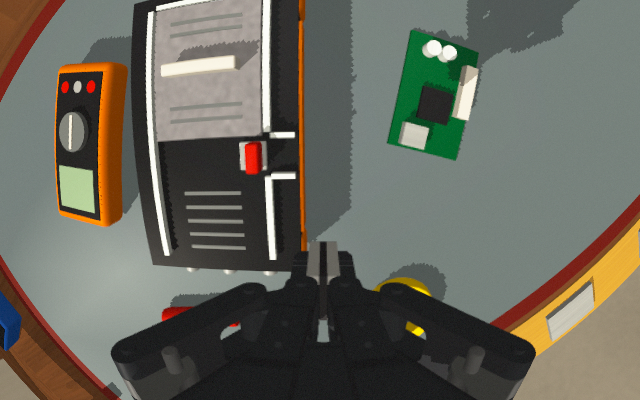

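The picture shows the red knob at (252,157), inside the rail line and behind the cover's edge. The knob to rib offset is 41 mm across and 69 mm along, against 40 and 70 expected. The bystanders haven't moved.

```bash
python3 -c "
from plant import manip
print(manip.job_done())"
```

```text
the job is handed in; nothing more can be done
None
```

The cover is fully home against its stop and the bolt was then pushed all the way in behind it; the job was handed in at about 10 s, with the arm clear and the other things untouched.

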